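Unlock the sprung telescoping rod and hold it at its set length

TASK

Unlock the telescoping rod on the bench stand by driving its locking peg fully down with the mallet (not with the gripper itself), then stand the mallet back on the bench on its face and let go of it. Pull the rod out by its pull knob, against its spring, until its pointer is level with the index set on the rail, and finish while still gripping the knob and holding the rod there; do not shift the index, and leave the other things on the bench where they are.

Things in the scene. Friction and masses are not known exactly. Their poses are not given: they have to be found in the camera images.
- stand: Stand fixed to the bench: foot plate 180 (x) x 100 (y) x 12 mm, level tube 24 mm thick along x at y = 0, z = 50. Origin on the bench under the tube. +x: towards the square lock block (x 70 to 112, y -20 to 20, top z = 70); -x: towards the tube's mouth (x = -43), where the rod comes out along -x. +y: index rail (y = 44, top z = 42). Place and heading vary.
- rod_travel (a joint): Extension of the rod in m: 0 pushed in by its spring, grows as it is pulled out along the stand's -x, stops at 0.080. Spring 3 N at 0 plus 1.2 N per cm (7 to 11 N at the index); it springs back when let go. While the peg is up, a collar inside the lock block stops the rod after about 2.5 mm.
- knob_grip (a point): Middle of the white pull knob on the end of the 12 mm rod: a bobbin along the stand's x, waist 22 mm thick, 35 mm long, between flanges 36 mm across, 5 mm thick. 50 mm above the bench, free beneath and beside. At rest at stand x = -84 mm, with 18 mm of bare rod between inner flange and tube. Axes as the stand's; moves with the rod.
- rod: The sliding rod with its pull knob and pointer, one rigid piece. Origin at stand x = 0, y = 0, z = 50 mm when pushed in; axes as the stand's.
- pointer_tip (a point): Tip of the rod's pointer, a flat brass finger 4 mm wide that comes out of the slot in the +y side of the tube, at z = 50 mm; it moves with the rod. Axes as the stand's. At rest it is at stand x = +55 mm, y = 34 mm.
- index_tip (a point): Tip of the index, a 4 mm wide nose on the small brass rider on the rail (12 mm wide, 16 mm deep, with a small dark screw), facing the pointer across 1.5 mm; axes as the stand's. The pointer is level with it when both have the same x in the stand's frame.
- index_set (a joint): Set length in m: the rod extension at which the pointer is level with the index; 0.035 to 0.065 from run to run. Stiff (12 N) and to be left as it is.
- peg_travel (a joint): How far the locking peg is driven down, in m: 0 up (locked), 0.014 fully down with its head on the block (unlocked). It takes about 5 N to drive against its spring and friction and stays where it is left.
- peg_top (a point): Centre of the flat top of the locking peg's steel head (16 mm across, 8 mm thick), on top of the lock block at stand x = +91 mm, y = 0; 92.5 mm above the bench when up, 78.5 mm when fully down.
- peg: The locking peg; origin at the centre of its top, as peg_top.
- mallet: Small mallet standing on one face: upright round steel head 44 mm across and 80 mm high with white plastic faces, and a level wooden handle 20 mm wide and 26 mm high. Origin at the centre of the lower face, z up along the head; the handle runs along -x from the head to x = -165 mm, its middle 42 mm above the lower face. About 0.25 to 0.45 kg, nearly all in the head.
- mallet_grip (a point): Point in the middle of the mallet's handle, 52 mm from the head's axis (x = -52 mm, z = 42 mm in the mallet's frame): a good place to grip it across, from above. Axes as the mallet's.
- transformer: Bystander: small transformer, 44 x 54 x 43 mm, origin under its centre. Leave it alone.
- heat_sink: Bystander: finned heat sink, 40 x 46 x 24 mm, origin under its centre. Leave it alone.
- tape_roll: Bystander: roll of tape lying flat, 62 mm across and 19 mm high, origin under its centre. Leave it alone.
Things that resemble listed ones, but are neither listed nor needed, are in the scene too. What is shaped like the mallet but red is not meant.

How it is judged:
On the way, in this order (a step that is already met when the one before it is completed fails the run):
1. the peg is driven down under the face of the mallet (value of joint peg_travel above 0.0115 m and distance between mallet and peg_top below 0.035 m).
2. the mallet stands on its face on the bench again, let go (height (world z) of mallet between -0.004 and 0.006 m and angle between mallet's own z axis and vertical below 0.12 rad and contact force between the fingers and mallet below 0.2 N), for 0.2 s.
3. the gripped rod is out at the index (x of pointer_tip in the frame of index_tip between -0.004 and 0.004 m and contact force between the fingers and rod above 2 N), for 0.3 s.
At the end, for the whole second after the job is handed in: Fingers grip the pull knob (over 2 N), holding the rod still with its pointer within 4 mm of the index along the rod; peg down (at least 11.5 of 14 mm); mallet let go, at rest, upright (within 0.12 rad) on its face on the bench, clear of the rod (all of step 2 and all of step 3 and value of joint peg_travel above 0.0115 m and velocity of joint rod_travel between -0.01 and 0.01 m/s and linear speed of mallet below 0.02 m/s and contact force between mallet and rod below 0.2 N); the arm keeps its last pose, push and grip.
It fails at once if the gripper or arm touches the locking peg (contact force between any of the fingers, the arm and peg above 1 N).
It fails at once if the index is shifted by more than 3 mm (distance of index_tip from where it was at the start of the episode above 0.003 m).
It fails at once if a bystander is moved by more than 25 mm (distance of any of transformer, heat_sink, tape_roll from where it was at the start of the episode above 0.025 m).
It also fails if it takes over 51 s, if anything falls off the work surface, if the arm or the gripper's body presses on something with over 40 N, if the wrist force passes 120 N, or if a joint passes its speed limit or range.

ROBOT

A 7-joint arm with a two-finger parallel gripper is mounted at the origin on a cart in front of the work surface, level with it; the furniture and walls round the work are solid. World frame = base frame: x ahead of the robot, y to its left, z up, the work surface at z = 0. Lengths are in m, angles in rad, forces in N, time in s.
With the tool pointing down it reaches from about 0.4 to 0.85 m from the base axis. Payload 4.5 kg.
Tool frame: the origin (TCP) lies midway between the tips of the shut fingers; the grasp point (between the pads) lies 19 mm behind it; z points along the fingers, y is the line along which they close (so a half turn about z gives the same grasp; the last joint's range is limited). The gripper opens to 88 mm and grips with 3 to 60 N. Pads are 18 mm wide; open, the fingers measure 123 mm over their backs; the gripper's body (75 mm by 187 mm) begins 45 mm behind the grasp point.
Start: joints at [-1.27, 0.689, -0.195, 1.565, 0.157, 0.902, -0.215], TCP at [0.165, 0.603, 0.239] pointing down, gripper open.
Joint ranges: [-3.01, 3.01], [-0.46, 2.08], [-1.47, 1.51], [0.13, 2.56], [-1, 4.14], [0.04, 2.09], [-2.66, 2.66]. Speed limits (rad/s): [2.57, 2.57, 3.14, 3.14, 3.14, 3.14, 3.14].

INTERFACE

Orientations are given as a unit quaternion [x, y, z, w].
In Python, from plant import r gives the robot as it stands.
- The arm moves only by the tool carry_out, never from a script. Its argument "plan" is a list of rows, each an object with "rot": the turn, a rotation vector about the tool's x, y, z in rad, a list of three; "xyz": the shift along the tool's x, y, z in m, a list of three; "grip": the closure in counts, from 0 (fully open) to 255 (shut). In form: [{"rot": [wx, wy, wz], "xyz": [dx, dy, dz], "grip": grip}, ...]. A call has 1 to 8 rows; each row is the pose to reach, as a shift and turn from the pose commanded when the call began, along the tool's axes at that moment; what a row does not reach only later rows make up. A row lasts 1/12 s, in which the tool goes at most 41.7 mm and 7.16 degrees, less where a joint would pass 70% of its speed; a pose out of reach is approached as far as the arm can. A call with a gripper value outside its range is refused whole. The fingers move at their own pace and stop on an object; "squeeze" is the grip in N (left out, the last holds). Time passes only in rows, so rows that repeat a pose let the fingers close. It gives the time, the measured TCP pose, the force, the opening and the grip force at its end, in the units of the state.
- r.get_state(): the state, without advancing time (a new reading comes with each control period).
- r.snapshot(name): name is "scene" or "top" or "wrist"; returns the picture (384x512x3 uint8, red, green, blue); there is no depth.
- r.camera_params(name): a dict with "fx", "fy", "cx", "cy" (pixels), "distortion" ([k1, k2, p1, p2, k3] as OpenCV has them; the pictures are not rectified), "position" and "attitude" of the camera in the world; the wrist camera has in their place "hand_eye" (4x4, takes a point from camera to tool coordinates, whose origin is the TCP and whose axes are the flange's). Camera axes: x right, y down, z forward; pixel columns grow to the right and rows downward; lengths in m; the calibration is good to about 2 mm. A picture is of the moment at which its call begins: read the wrist's pose just before it. camera_params takes no time and is no camera call.
- r.finish_job(): hands the job in; it is judged then, once.
The state is a dict: "clock": time; "q": joint angles; "qd": joint speeds; "joint_torque": joint torques, N m; "tool_pos": TCP position; "eef_rot": TCP orientation; "contact_force": force on the tool from outside, world axes, zero at the start; "moment": the same for the moment, N m; "opening": opening from 0.0 (shut) to 1.0 (fully open); "finger_force": force on a finger pad.
Only numpy, scipy, OpenCV 4.12 (cv2) and the standard library are available. Lean on these libraries where they do the work, as an engineer would, in place of code of your own. Each camera call takes 0.05 s, during which the arm holds its last target. There are 200 camera calls.

## Working session

There is one attempt and no reset: what is moved stays moved. The work goes in short steps, Python scripts to look and compute and a tool call to move; the robot and the scene stay as the last step left them, time stands still between calls to the robot, and variables do not carry over. Pictures are saved under pics/ and viewed, at most 10 in all, crops included, and the job is handed in when it is done.

Besides the shell and the picture viewer there is one more tool, called after "Emit:" in YAML: its name, and indented under it one key for each argument. carry_out: Moves the arm, as the interface text tells. Its arguments: {"type":"object","properties":{"plan":{"type":"array"},"squeeze":{"type":"number"}},"required":["plan"]}

```bash
ls; mkdir -p pics; python3 - <<'E'
from plant import r
import cv2,json
s=r.get_state(); print(s)
for n in("scene","top","wrist"):
    print(n,r.camera_params(n))
for n in("scene","top"):
    cv2.imwrite(f"pics/{n}0.png",r.snapshot(n)[:,:,::-1])
E
```

```text
pics
{'clock': 0.0, 'q': array([-1.27021096,  0.68998859, -0.19451902,  1.5663531 ,  0.15732955,
        0.90247009, -0.21508876]), 'qd': array([ 1.13095267e-03,  7.65430079e-04,  1.02067146e-05,  9.84795504e-04,
        1.92471354e-03,  6.21014741e-04, -2.03795633e-04]), 'joint_torque': array([ 4.48034225e-04, -5.27566302e+01, -1.26707789e+00, -1.53426486e+01,
       -5.26687992e-02,  6.73196657e-03,  1.79823228e-04]), 'tool_pos': array([0.16465502, 0.60226854, 0.23790487]), 'eef_rot': array([ 1.32938426e-01,  9.91123879e-01, -9.10757841e-04, -4.74652893e-05]), 'contact_force': array([ 0.05901192,  0.01794349, -0.27385628]), 'moment': array([ 0.06366468, -0.04798455,  0.01690434]), 'finger_force': 0.0, 'opening': 0.9981371627707679}
scene {'fx': 407.52794945831454, 'fy': 407.52794945831454, 'cx': 263.1707942715585, 'cy': 185.49936252528607, 'distortion': array([-0.13479535,  0.        ,  0.        ,  0.        ,  0.        ]), 'position': array([-0.01009254, -0.58900845,  0.80890088]), 'attitude': array([ 0.82856116, -0.367071  ,  0.16389242, -0.38972369])}
top {'fx': 415.9252687421
[... 151 characters left out ...]
 ,  0.        ]), 'position': array([ 0.37856044, -0.00839143,  0.99821722]), 'attitude': array([ 0.70771371, -0.69677624,  0.08046713, -0.08467125])}
wrist {'fx': 279.4104093958705, 'fy': 279.4104093958705, 'cx': 262.02108036411147, 'cy': 189.0782682763319, 'distortion': array([-0.01270064,  0.        ,  0.        ,  0.        ,  0.        ]), 'hand_eye': array([[ 3.16885550e-04, -9.62214248e-01, -2.72293298e-01,
         6.91197628e-02],
       [ 9.99999101e-01,  6.59585929e-04, -1.16704199e-03,
         1.07446404e-03],
       [ 1.30254526e-03, -2.72292684e-01,  9.62213593e-01,
        -1.46479364e-01],
       [ 0.00000000e+00,  0.00000000e+00,  0.00000000e+00,
         1.00000000e+00]])}
```

View pics/scene0.png

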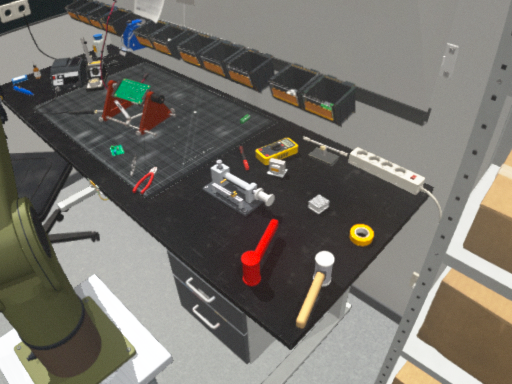

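View pics/top0.png

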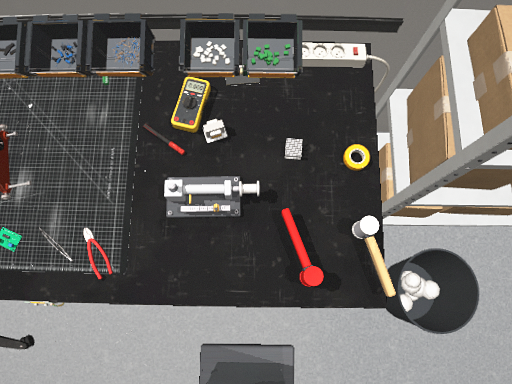

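The scene picture shows the stand with its peg at (215,170) and knob at (268,199). The mallet head is at (323,262), with its handle end at (302,322). In the top picture the peg is at about (173,187), the knob at (250,188), and the mallet head top at (368,227) with its handle end at (391,293). The red mallet is the decoy.

```bash
cat > h.py <<'E'
import numpy as np,cv2
from scipy.spatial.transform import Rotation as R
from plant import r
def cam(n,s=None):
    c=r.camera_params(n);K=np.array([[c["fx"],0,c["cx"]],[0,c["fy"],c["cy"]],[0,0,1]]);d=np.array(c["distortion"])
    if n=="wrist":
        s=s or r.get_state();T=np.eye(4);T[:3,:3]=R.from_quat(s["eef_rot"]).as_matrix();T[:3,3]=s["tool_pos"];T=T@c["hand_eye"]
        return K,d,T[:3,:3],T[:3,3]
    return K,d,R.from_quat(c["attitude"]).as_matrix(),np.array(c["position"])
def ray(C,px):
    p=cv2.undistortPoints(np.array([[px]],float),C[0],C[1])[0,0];v=C[2]@[p[0],p[1],1];return C[3],v/np.linalg.norm(v)
def plane(C,px,z):
    o,v=ray(C,px);return o+v*(z-o[2])/v[2]
def tri(rays):
    A=np.zeros((3,3));b=np.zeros(3)
    for o,v in rays: P=np.eye(3)-np.outer(v,v);A+=P;b+=P@o
    x=np.linalg.solve(A,b);return x,[np.linalg.norm((np.eye(3)-np.outer(v,v))@(x-o)) for o,v in rays]
def proj(C,p):
    q=C[2].T@(np.array(p)-C[3]);return cv2.projectPoints(q.reshape(1,1,3),np.zeros(3),np.zeros(3),C[0],C[1])[0].ravel()
def tool(s,p):  # world point in tool axes relative to TCP
    return R.from_quat(s["eef_rot"]).inv().apply(np.array(p)-s["tool_pos"])
E
python3 - <<'E'
from h import *
S=cam("scene");T=cam("top")
print(proj(S,[.4,0,0]),proj(T,[.4,0,0]),proj(T,[.4,-.1,0]))
for n,a,b in(("malletTop",(323,259),(368,226)),("peg",(214,167),(173,187)),("knob",(267,199),(250,188))):
    print(n,tri([ray(S,a),ray(T,b)]))
im=cv2.imread("pics/top0.png");h=cv2.cvtColor(im,cv2.COLOR_BGR2HSV)
m=cv2.inRange(h,(10,60,100),(24,190,255));m[:225]=0;m[:,:345]=0;m[:,405:]=0
c=max(cv2.findContours(m,0,2)[0],key=cv2.contourArea);print(cv2.minAreaRect(c))
for p in cv2.boxPoints(cv2.minAreaRect(c)): print(plane(T,p,.055))
print(plane(T,(368,226),.08),plane(T,(173,187),.0925),plane(T,(250,188),.068))
E
```

```text
[207.94884015 251.0892164 ] [246.91205979 280.26533058] [289.3558505  280.88215294]
malletTop (array([ 0.52211374, -0.27151136,  0.07618005]), [np.float64(0.0011077000601597542), np.float64(0.0011077000601596564)])
peg (array([0.59950558, 0.17637558, 0.07433032]), [np.float64(0.0068576764909098805), np.float64(0.006857676490909926)])
knob (array([ 0.61736448, -0.00637946,  0.0397062 ]), [np.float64(0.003950361002851428), np.float64(0.003950361002851478)])
((380.06170654296875, 266.087158203125), (63.99765396118164, 10.925166130065918), 68.74949645996094)
[ 0.49615461 -0.26478714  0.055     ]
[ 0.50549472 -0.2887855   0.055     ]
[ 0.37197596 -0.33531734  0.055     ]
[ 0.36328902 -0.31178521  0.055     ]
[ 0.52064441 -0.26967164  0.08      ] [0.60085537 0.16910988 0.0925    ] [ 0.60714846 -0.00415315  0.068     ]
```

Emit:
carry_out:
  plan:
    - {"rot": [0,0,-0.04],"xyz": [-0.03,-0.025,0.0],"grip": 0}
    - {"rot": [0,0,-0.13],"xyz": [-0.245,-0.204,0.01],"grip": 0}
    - {"rot": [0,0,-0.13],"xyz": [-0.245,-0.204,0.01],"grip": 0}
    - {"rot": [0,0,-0.13],"xyz": [-0.245,-0.204,0.01],"grip": 0}
    - {"rot": [0,0,-0.267],"xyz": [-0.49,-0.408,0.018],"grip": 0}
    - {"rot": [0,0,-0.267],"xyz": [-0.49,-0.408,0.018],"grip": 0}
    - {"rot": [0,0,-0.267],"xyz": [-0.49,-0.408,0.018],"grip": 0}
    - {"rot": [0,0,-0.267],"xyz": [-0.49,-0.408,0.018],"grip": 0}

```text
clock: 0.77
tool_pos: [0.3547, 0.3299, 0.2293]
eef_rot: [-0.0, 1.0, -0.0, -0.0]
contact_force: [0.9, 1.2, -0.3]
opening: 1.001
finger_force: 0.0
```

```bash
cat > st.py <<'E'
from h import *
np.set_printoptions(precision=4,suppress=True)
s=r.get_state();M=R.from_quat(s["eef_rot"]).as_matrix()
print(s["clock"],s["tool_pos"],"x",M[:,0],"y",M[:,1],"z",M[:,2]);print(s["q"],s["contact_force"],s["opening"],s["finger_force"])
E
python3 st.py
```

```text
0.7667 [0.3547 0.3299 0.2293] x [-1.     -0.0006  0.0003] y [-0.0006  1.     -0.0003] z [-0.0003 -0.0003 -1.    ]
[-0.6403  0.5338 -0.3137  1.9855  0.2587  0.6606  0.4527] [ 0.8838  1.2255 -0.2814] 1.0007073139757783 0.0
```

Emit:
carry_out:
  plan:
    - {"rot": [0,0,0],"xyz": [-0.175,-0.25,0.009],"grip": 0}
    - {"rot": [0,0,0],"xyz": [-0.175,-0.25,0.009],"grip": 0}
    - {"rot": [0,0,0],"xyz": [-0.175,-0.25,0.009],"grip": 0}
    - {"rot": [0,0,0],"xyz": [-0.175,-0.25,0.009],"grip": 0}
    - {"rot": [0,0,0],"xyz": [-0.175,-0.25,0.009],"grip": 0}
    - {"rot": [0,0,0],"xyz": [-0.175,-0.25,0.009],"grip": 0}
    - {"rot": [0,0,0],"xyz": [-0.175,-0.25,0.009],"grip": 0}
    - {"rot": [0,0,0],"xyz": [-0.175,-0.25,0.009],"grip": 0}

```text
clock: 1.43
tool_pos: [0.5321, 0.0743, 0.2198]
eef_rot: [0.005, 1.0, -0.002, 0.001]
contact_force: [0.7, -0.0, 0.8]
opening: 0.999
finger_force: 0.0
```

```bash
python3 st.py; python3 - <<'E'
from h import *
import pickle
s=r.get_state();im=r.snapshot("wrist")[:,:,::-1];pickle.dump(s,open("w1.pkl","wb"));cv2.imwrite("pics/w1.png",im)
cv2.imwrite("pics/w1b.png",cv2.resize(im,(800,600),interpolation=cv2.INTER_CUBIC))
E
```

```text
1.4333 [0.5321 0.0743 0.2198] x [-1.      0.0093 -0.0011] y [ 0.0093  0.9999 -0.0041] z [ 0.0011 -0.0041 -1.    ]
[-0.0158  0.6128 -0.3434  1.8477  0.3005  0.732   1.0346] [ 0.6913 -0.0348  0.8198] 0.9992365609688536 0.0
```

View pics/w1b.png

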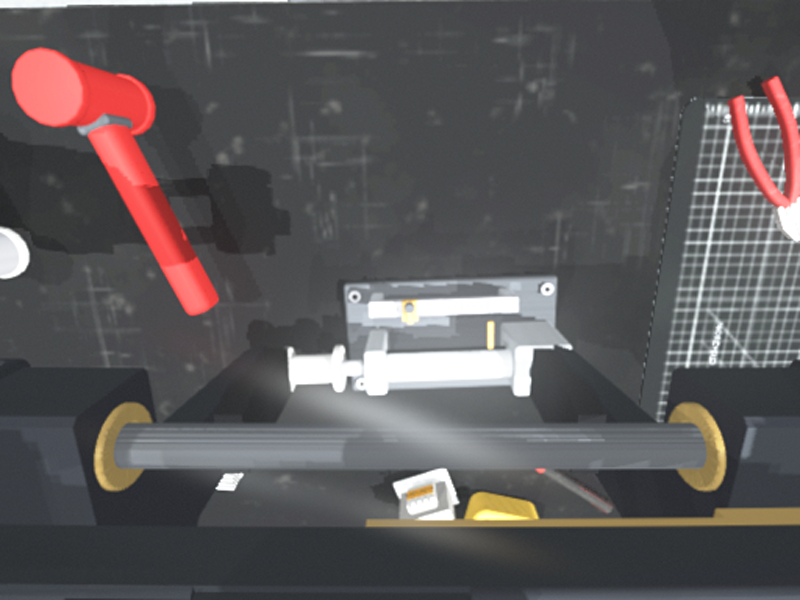

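The wrist picture shows the index rider at (409,308), the pointer at (491,335) and the knob at (318,368), with the foot plate corners at (345,283) and (556,277). The peg is hard to make out, so I'll take a second, closer place.

Emit:
carry_out:
  plan:
    - {"rot": [0,0,0],"xyz": [-0.03,0.015,0.02],"grip": 0}
    - {"rot": [0,0,0],"xyz": [-0.06,0.015,0.03],"grip": 0}
    - {"rot": [0,0,0],"xyz": [-0.06,0.015,0.03],"grip": 0}
    - {"rot": [0,0,0],"xyz": [-0.06,0.015,0.03],"grip": 0}

```text
clock: 1.82
tool_pos: [0.5889, 0.0977, 0.1893]
eef_rot: [-0.0, 1.0, 0.0, -0.001]
contact_force: [-1.0, 0.3, -0.1]
opening: 0.998
finger_force: 0.0
```

```bash
python3 st.py; python3 - <<'E'
from h import *
import pickle
s=r.get_state();im=r.snapshot("wrist")[:,:,::-1];pickle.dump(s,open("w2.pkl","wb"));cv2.imwrite("pics/w2.png",im)
cv2.imwrite("pics/w2b.png",cv2.resize(im[100:325,150:450],(800,600),interpolation=cv2.INTER_CUBIC))
E
```

```text
1.8167 [0.5889 0.0977 0.1893] x [-1.     -0.0005  0.0019] y [-0.0005  1.      0.0004] z [-0.0019  0.0004 -1.    ]
[-0.0515  0.726  -0.3325  1.6969  0.3141  0.7733  1.0382] [-1.0073  0.2799 -0.1306] 0.9978946813205896 0.0
```

View pics/w2b.png

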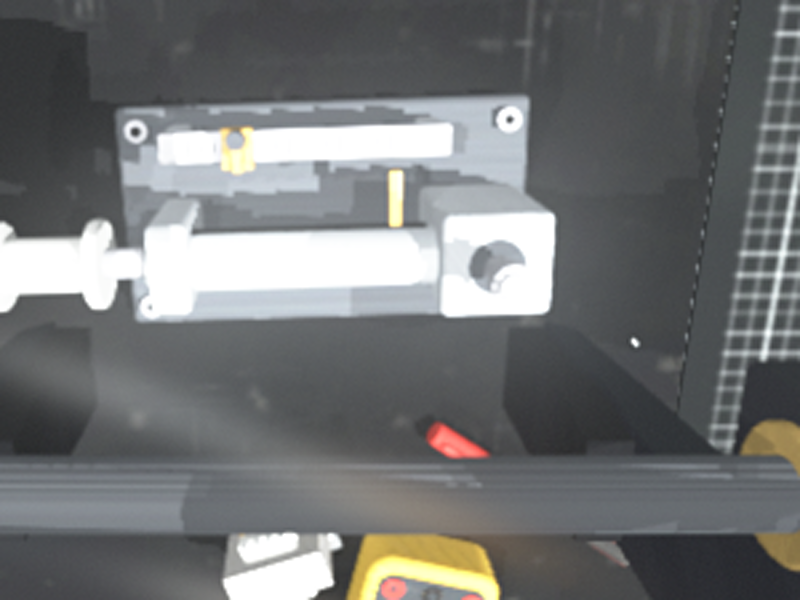

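The crop shows the peg head at (497,267), the block top with corners (443,215), (553,214), (550,313) and (440,315), and the pointer tip at (396,171). The index nose is at (237,172), and the inner knob flange is near (98,265).

```bash
python3 - <<'E'
from h import *
import pickle
np.set_printoptions(precision=4,suppress=True)
s1,s2=[pickle.load(open(f"w{i}.pkl","rb")) for i in(1,2)]
A=cam("wrist",s1);B=cam("wrist",s2)
# sub-pixel brass masks
im=cv2.imread("pics/w2.png");m=cv2.inRange(cv2.cvtColor(im,cv2.COLOR_BGR2HSV),(12,90,120),(32,255,255));m[190:]=0
for c in cv2.findContours(m,0,2)[0]:
    if cv2.contourArea(c)>20: print("brass",cv2.boundingRect(c),cv2.minAreaRect(c))
f=lambda u,v:(u/2.6667+150-.3,v/2.6667+100-.3)
g=lambda u,v:(u/1.5625-.2,v/1.5625-.2)
for n,p,z in(("peg",(497,267),.0925),("b1",(443,215),.07),("b2",(553,214),.07),("b3",(550,313),.07),("b4",(440,315),.07),("ptr",(396,171),.05),("idx",(237,172),.05),("f1",(118,108),.012),("f2",(527,97),.012),("flange",(98,265),.05)):
    print(n,plane(B,f(*p),z))
print("tri ptr",tri([ray(A,g(490,322)),ray(B,f(396,171))]),"idx",tri([ray(A,g(410,321)),ray(B,f(237,172))]))
print("tri corner",tri([ray(A,g(345,283)),ray(B,f(118,108))]),tri([ray(A,g(556,277)),ray(B,f(527,97))]))
S=cam("scene");T=cam("top")
print("peg tri",tri([ray(B,f(497,267)),ray(T,(173,187)),ray(S,(214,167))]))
print("flange",tri([ray(A,g(340,368)),ray(B,f(98,265))]))
E
```

```text
peg [0.5987 0.1661 0.0925]
b1 [0.586 0.151 0.07 ]
b2 [0.5855 0.1914 0.07  ]
b3 [0.6244 0.1939 0.07  ]
b4 [0.6253 0.1519 0.07  ]
ptr [0.5733 0.1357 0.05  ]
idx [0.5738 0.0739 0.05  ]
f1 [0.5529 0.02   0.012 ]
f2 [0.5481 0.1958 0.012 ]
flange [0.6118 0.017  0.05  ]
tri ptr (array([0.5727, 0.1348, 0.0538]), [np.float64(0.00041905204650600234), np.float64(0.00041905204650598466)]) idx (array([0.5745, 0.0737, 0.0458]), [np.float64(0.00017534848839519736), np.float64(0.0001753484883952188)])
tri corner (array([0.5535, 0.0186, 0.0064]), [np.float64(1.5366470767553197e-05), np.float64(1.5366470767567163e-05)]) (array([0.548 , 0.1953, 0.013 ]), [np.float64(0.0001473128159545345), np.float64(0.0001473128159545481)])
peg tri (array([0.6007, 0.1741, 0.0754]), [np.float64(0.004832173192767676), np.float64(0.004568315929912299), np.float64(0.009232296462417569)])
flange (array([0.6102, 0.0186, 0.0542]), [np.float64(0.00041453232398737914), np.float64(0.0004145323239874318)])
```

Emit:
carry_out:
  plan:
    - {"rot": [0,0,-0.06],"xyz": [0.02,-0.06,0.0],"grip": 0}
    - {"rot": [0,0,-0.15],"xyz": [0.117,-0.385,0.0],"grip": 0}
    - {"rot": [0,0,-0.25],"xyz": [0.117,-0.385,0.0],"grip": 0}
    - {"rot": [0,0,-0.334],"xyz": [0.117,-0.385,0.0],"grip": 0}
    - {"rot": [0,0,-0.334],"xyz": [0.117,-0.385,0.01],"grip": 0}
    - {"rot": [0,0,-0.334],"xyz": [0.117,-0.385,0.02],"grip": 0}
    - {"rot": [0,0,-0.334],"xyz": [0.117,-0.385,0.03],"grip": 0}
    - {"rot": [0,0,-0.334],"xyz": [0.117,-0.385,0.04],"grip": 0}

```text
clock: 2.53
tool_pos: [0.4912, -0.2212, 0.1694]
eef_rot: [-0.167, 0.986, -0.001, 0.001]
contact_force: [0.8, 0.3, -0.5]
opening: 0.999
finger_force: 0.0
```

```bash
python3 st.py
```

```text
2.5333 [ 0.4912 -0.2212  0.1694] x [-0.9443 -0.329  -0.0008] y [-0.329   0.9443 -0.0012] z [ 0.0012 -0.0009 -1.    ]
[ 0.6115  0.7054 -0.4555  1.8883  0.4865  0.6576  1.7645] [ 0.8324  0.2891 -0.5389] 0.9992157812031979 0.0
```

Emit:
carry_out:
  plan:
    - {"rot": [0,0,0],"xyz": [0.02,-0.03,0.01],"grip": 0}
    - {"rot": [0,0,0],"xyz": [0.04,-0.056,0.02],"grip": 0}
    - {"rot": [0,0,0],"xyz": [0.04,-0.056,0.02],"grip": 0}
    - {"rot": [0,0,0],"xyz": [0.04,-0.056,0.02],"grip": 0}

```text
clock: 2.87
tool_pos: [0.4708, -0.2874, 0.1481]
eef_rot: [-0.164, 0.986, 0.0, -0.001]
contact_force: [1.1, 0.5, -0.2]
opening: 0.995
finger_force: 0.0
```

```bash
python3 st.py; python3 - <<'E'
from h import *
import pickle
s=r.get_state();im=r.snapshot("wrist")[:,:,::-1];pickle.dump(s,open("w3.pkl","wb"));cv2.imwrite("pics/w3.png",im)
E
```

```text
2.8667 [ 0.4708 -0.2874  0.1481] x [-0.946  -0.3242  0.0021] y [-0.3242  0.946   0.0004] z [-0.0022 -0.0003 -1.    ]
[ 0.7287  0.7526 -0.4478  1.8633  0.5168  0.645   1.8655] [ 1.1288  0.5058 -0.1842] 0.9954371992683617 0.0
```

View pics/w3.png

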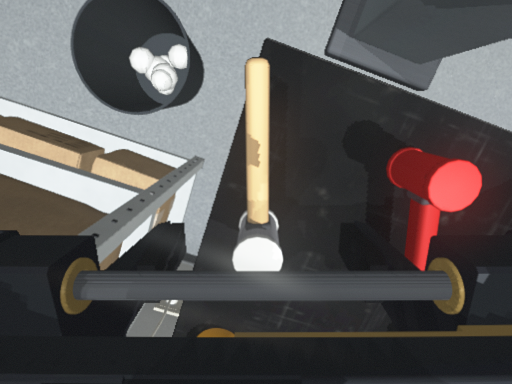

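The handle runs straight from (257,62) to (258,220), and the head top is at (257,254). The gripper is already aligned with the handle.

```bash
python3 - <<'E'
from h import *
import pickle
np.set_printoptions(precision=4,suppress=True)
s=pickle.load(open("w3.pkl","rb"));C=cam("wrist",s);T=cam("top")
im=cv2.imread("pics/w3.png");h=cv2.cvtColor(im,cv2.COLOR_BGR2HSV)
m=cv2.inRange(h,(10,60,100),(24,200,255));m[:,:230]=0;m[:,290:]=0;m[240:]=0
for v in(80,120,160,200):
    u=np.where(m[v])[0];a,b=plane(C,(u.min()-.5,v),.055),plane(C,(u.max()+.5,v),.055);print(u.min(),u.max(),(a+b)/2,np.linalg.norm(a-b),tool(s,(a+b)/2))
hd=plane(C,(257,254),.08);print("head",hd,tool(s,hd)); print(tri([ray(C,(257,254)),ray(T,(368,226))]))
print("end",tri([ray(C,(257,60)),ray(T,(391,295))]))
E
```

```text
245 269 [ 0.3847 -0.321   0.055 ] 0.020118394531649375 [ 0.0922 -0.0039  0.0933]
245 269 [ 0.4144 -0.311   0.055 ] 0.02085090678387469 [ 0.0609 -0.004   0.0933]
246 268 [ 0.4463 -0.3002  0.055 ] 0.019917772782059067 [ 0.0272 -0.0042  0.0932]
247 268 [ 0.4806 -0.2882  0.055 ] 0.019821174623326884 [-0.0092 -0.0039  0.0931]
head [ 0.5188 -0.2753  0.08  ] [-0.0495 -0.0041  0.068 ]
(array([ 0.523 , -0.2731,  0.0704]), [np.float64(0.00105021955922169), np.float64(0.001050219559221835)])
end (array([ 0.3691, -0.3265,  0.0426]), [np.float64(0.0004156381972660578), np.float64(0.00041563819726615005)])
```

Emit:
carry_out:
  plan:
    - {"rot": [0,0,0],"xyz": [0.002,-0.004,0.04],"grip": 0}
    - {"rot": [0,0,0],"xyz": [0.002,-0.004,0.08],"grip": 0}
    - {"rot": [0,0,0],"xyz": [0.002,-0.004,0.11],"grip": 0}
    - {"rot": [0,0,0],"xyz": [0.002,-0.004,0.123],"grip": 0}
    - {"rot": [0,0,0],"xyz": [0.002,-0.004,0.123],"grip": 0}
    - {"rot": [0,0,0],"xyz": [0.002,-0.004,0.123],"grip": 160}
    - {"rot": [0,0,0],"xyz": [0.002,-0.004,0.123],"grip": 255}
    - {"rot": [0,0,0],"xyz": [0.002,-0.004,0.123],"grip": 255}
  squeeze: 60

```text
clock: 3.58
tool_pos: [0.474, -0.2902, 0.027]
eef_rot: [-0.167, 0.986, -0.001, 0.001]
contact_force: [0.0, 0.0, 0.0]
opening: 0.8
finger_force: 0.0
```

Emit:
carry_out:
  plan:
    - {"rot": [0,0,0],"xyz": [0,0,0],"grip": 255}
    - {"rot": [0,0,0],"xyz": [0,0,0],"grip": 255}
    - {"rot": [0,0,0],"xyz": [0,0,0],"grip": 255}
    - {"rot": [0,0,0],"xyz": [0,0,0],"grip": 255}

```text
clock: 3.92
tool_pos: [0.4727, -0.2907, 0.0255]
eef_rot: [-0.166, 0.986, -0.0, 0.0]
contact_force: [0.2, -0.5, 0.1]
opening: 0.494
finger_force: 0.0
```

```bash
python3 st.py
```

```text
3.9167 [ 0.4727 -0.2907  0.0255] x [-0.9448 -0.3278 -0.0005] y [-0.3278  0.9448 -0.0004] z [ 0.0006 -0.0002 -1.    ]
[ 0.6382  0.9447 -0.2893  1.9047  0.6589  0.3871  1.7483] [ 0.2197 -0.503   0.0965] 0.49409772964412135 0.0
```

Emit:
carry_out:
  plan:
    - {"rot": [0,0,0],"xyz": [0,0,0],"grip": 255}
    - {"rot": [0,0,0],"xyz": [0,0,0],"grip": 255}
    - {"rot": [0,0,0],"xyz": [0,0,0],"grip": 255}
    - {"rot": [0,0,0],"xyz": [0,0,0],"grip": 255}
    - {"rot": [0,0,0],"xyz": [0,0,0],"grip": 255}
    - {"rot": [0,0,0],"xyz": [0,0,0],"grip": 255}
    - {"rot": [0,0,0],"xyz": [0,0,0],"grip": 255}

```text
clock: 4.5
tool_pos: [0.4726, -0.2905, 0.0251]
eef_rot: [-0.166, 0.986, 0.0, -0.0]
contact_force: [0.0, -0.2, 0.9]
opening: 0.22
finger_force: 59.9
```

Emit:
carry_out:
  plan:
    - {"rot": [0,0,0],"xyz": [0,0,-0.01],"grip": 255}
    - {"rot": [0,0,0],"xyz": [0,0,-0.035],"grip": 255}
    - {"rot": [0,0,0],"xyz": [0,0,-0.065],"grip": 255}
    - {"rot": [0,0,0],"xyz": [0,0,-0.095],"grip": 255}
    - {"rot": [0,0,0],"xyz": [0,0,-0.125],"grip": 255}
    - {"rot": [0,0,0],"xyz": [-0.01,0.017,-0.15],"grip": 255}
    - {"rot": [0,0,0],"xyz": [-0.025,0.044,-0.165],"grip": 255}
    - {"rot": [0,0,0],"xyz": [-0.041,0.071,-0.165],"grip": 255}

```text
clock: 5.17
tool_pos: [0.4892, -0.2105, 0.1937]
eef_rot: [-0.165, 0.986, -0.002, 0.002]
contact_force: [1.7, 1.1, -3.3]
opening: 0.22
finger_force: 59.9
```

Emit:
carry_out:
  plan:
    - {"rot": [0,0,0],"xyz": [-0.016,0.029,0],"grip": 255}
    - {"rot": [0,0,0],"xyz": [-0.034,0.06,0],"grip": 255}
    - {"rot": [0,0,0],"xyz": [-0.052,0.091,0],"grip": 255}
    - {"rot": [0,0,0],"xyz": [-0.07,0.122,0],"grip": 255}
    - {"rot": [0,0,0],"xyz": [-0.088,0.153,0],"grip": 255}
    - {"rot": [0,0,0],"xyz": [-0.106,0.184,0],"grip": 255}
    - {"rot": [0,0,0],"xyz": [-0.122,0.212,0],"grip": 255}
    - {"rot": [0,0,0],"xyz": [-0.136,0.238,0],"grip": 255}

```text
clock: 5.83
tool_pos: [0.5378, 0.062, 0.1905]
eef_rot: [-0.167, 0.986, 0.0, -0.0]
contact_force: [0.4, 1.1, -1.6]
opening: 0.22
finger_force: 59.9
```

```bash
python3 st.py; python3 -c "
from h import *
print(tool(r.get_state(),[.5563,.1555,.185]))"
```

```text
5.8333 [0.5378 0.062  0.1905] x [-0.9441 -0.3298  0.0007] y [-0.3298  0.9441  0.0008] z [-0.0009  0.0005 -1.    ]
[ 0.0657  0.6735 -0.439   1.8606  0.4223  0.7011  1.2899] [ 0.406   1.1196 -1.5959] 0.2197284973011771 59.89642292261124
[-0.04828403  0.08221221  0.00554167]
```

Go above the peg, settle, and check the alignment.

Emit:
carry_out:
  plan:
    - {"rot": [0,0,0],"xyz": [-0.016,0.027,0],"grip": 255}
    - {"rot": [0,0,0],"xyz": [-0.032,0.055,0],"grip": 255}
    - {"rot": [0,0,0],"xyz": [-0.043,0.072,0],"grip": 255}
    - {"rot": [0,0,0],"xyz": [-0.048,0.082,0],"grip": 255}
    - {"rot": [0,0,0],"xyz": [-0.048,0.082,0],"grip": 255}
    - {"rot": [0,0,0],"xyz": [-0.048,0.082,0],"grip": 255}

```text
clock: 6.33
tool_pos: [0.5561, 0.1514, 0.19]
eef_rot: [-0.166, 0.986, -0.001, -0.001]
contact_force: [-0.4, -0.8, -3.0]
opening: 0.219
finger_force: 59.9
```

```bash
python3 st.py; python3 - <<'E'
from h import *
T=cam("top");S=cam("scene")
a=r.snapshot("scene")[:,:,::-1];b=r.snapshot("top")[:,:,::-1]
i=cv2.resize(a[100:250,150:340],(760,600),interpolation=cv2.INTER_CUBIC)
cv2.imwrite("pics/s2.png",i);cv2.imwrite("pics/t2.png",b)
for z in (.07,.0925,.155,.235): print(z,(proj(S,[.6055,.1725,z])-[150,100])*4)
E
```

```text
6.3333 [0.5561 0.1514 0.19  ] x [-0.9446 -0.3281  0.002 ] y [-0.3281  0.9446 -0.0012] z [-0.0015 -0.0018 -1.    ]
[-0.0988  0.7126 -0.4257  1.7564  0.4033  0.7623  1.1759] [-0.3835 -0.7516 -2.9567] 0.2192629503428681 59.89686504006386
0.07 [274.87986971 268.96118246]
0.0925 [272.34931215 244.80982855]
0.155 [265.06199495 174.70214163]
0.235 [255.16047114  78.05376566]
```

View pics/s2.png

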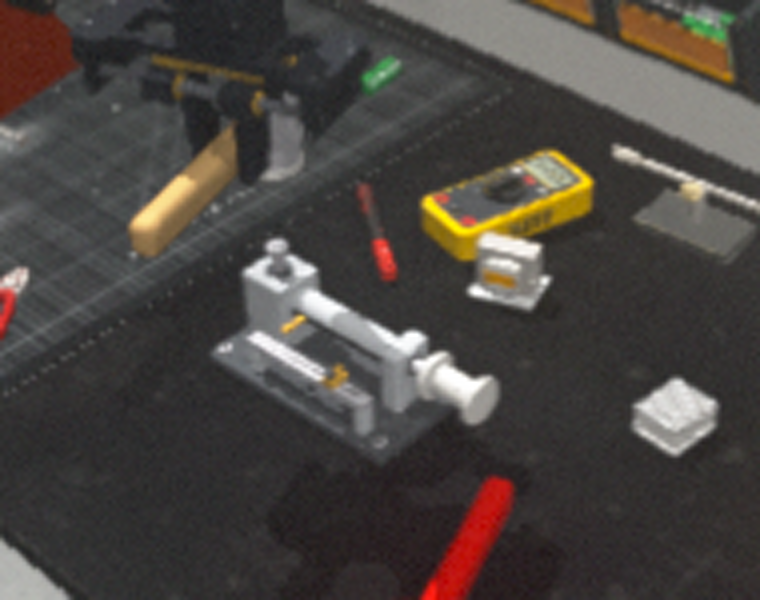

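In the crop the peg top is at (276,245), within 1 px of the prediction. The mallet face is above it near (278,172), and the 4 mm lag in y explains that offset. I'll correct it and descend.

Emit:
carry_out:
  plan:
    - {"rot": [0,0,0],"xyz": [0,0,0.015],"grip": 255}
    - {"rot": [0,0,0],"xyz": [-0.001,0.002,0.04],"grip": 255}
    - {"rot": [0,0,0],"xyz": [-0.001,0.002,0.06],"grip": 255}
    - {"rot": [0,0,0],"xyz": [-0.001,0.002,0.07],"grip": 255}
    - {"rot": [0,0,0],"xyz": [-0.001,0.002,0.075],"grip": 255}
    - {"rot": [0,0,0],"xyz": [-0.001,0.002,0.079],"grip": 255}
    - {"rot": [0,0,0],"xyz": [-0.001,0.002,0.083],"grip": 255}
    - {"rot": [0,0,0],"xyz": [-0.001,0.002,0.086],"grip": 255}

```text
clock: 7.1
tool_pos: [0.5579, 0.1542, 0.105]
eef_rot: [-0.166, 0.986, -0.0, 0.001]
contact_force: [-3.8, -2.2, 5.0]
opening: 0.222
finger_force: 59.9
```

```bash
python3 st.py
```

```text
7.1 [0.5579 0.1542 0.105 ] x [-0.945  -0.327  -0.0015] y [-0.327   0.945  -0.0009] z [ 0.0017 -0.0003 -1.    ]
[-0.1474  0.8331 -0.351   1.8115  0.4837  0.5814  1.1018] [-3.7679 -2.1885  5.0086] 0.22179451995315913 59.90422088652849
```

Emit:
carry_out:
  plan:
    - {"rot": [0,0,0],"xyz": [0,0,0.003],"grip": 255}
    - {"rot": [0,0,0],"xyz": [0,0,0.006],"grip": 255}
    - {"rot": [0,0,0],"xyz": [0,0,0.008],"grip": 255}
    - {"rot": [0,0,0],"xyz": [0,0,0.008],"grip": 255}
    - {"rot": [0,0,0],"xyz": [0,0,0.008],"grip": 255}

```text
clock: 7.52
tool_pos: [0.5548, 0.153, 0.0975]
eef_rot: [-0.166, 0.986, -0.002, -0.002]
contact_force: [-8.3, -5.8, 13.8]
opening: 0.218
finger_force: 60.0
```

```bash
python3 st.py
```

```text
7.5167 [0.5548 0.153  0.0975] x [-0.9449 -0.3274  0.0048] y [-0.3274  0.9449 -0.0026] z [-0.0036 -0.004  -1.    ]
[-0.1523  0.8431 -0.3433  1.8191  0.4896  0.5696  1.0955] [-8.2791 -5.8461 13.8378] 0.2184097223916614 60.00055331736803
```

Emit:
carry_out:
  plan:
    - {"rot": [0,0,0],"xyz": [0,0,-0.01],"grip": 255}
    - {"rot": [0,0,0],"xyz": [0,0,-0.03],"grip": 255}
    - {"rot": [0,0,0],"xyz": [0,0,-0.055],"grip": 255}
    - {"rot": [0,0,0],"xyz": [0,0,-0.08],"grip": 255}
    - {"rot": [0,0,0],"xyz": [0,0,-0.09],"grip": 255}
    - {"rot": [0,0,0],"xyz": [0,0,-0.09],"grip": 255}

```text
clock: 8.02
tool_pos: [0.5593, 0.1562, 0.189]
eef_rot: [-0.166, 0.986, 0.001, 0.003]
contact_force: [0.3, 0.3, -3.3]
opening: 0.219
finger_force: 60.0
```

```bash
python3 st.py; python3 - <<'E'
from h import *
a=r.snapshot("scene")[:,:,::-1]
cv2.imwrite("pics/s3.png",cv2.resize(a[100:220,150:302],(760,600),interpolation=cv2.INTER_CUBIC))
S=cam("scene")
for z in (.07,.0785,.0925): print(z,(proj(S,[.6055,.1725,z])-[150,100])*5)
E
```

```text
8.0167 [0.5593 0.1562 0.189 ] x [-0.9446 -0.328  -0.0069] y [-0.328   0.9447  0.0009] z [ 0.0062  0.0031 -1.    ]
[-0.1034  0.7159 -0.4269  1.7529  0.4077  0.7543  1.168 ] [ 0.3194  0.3255 -3.3221] 0.21939245619923994 59.988713040947914
0.07 [343.59983714 336.20147808]
0.0785 [342.41194134 324.87871498]
0.0925 [340.43664018 306.01228569]
```

View pics/s3.png

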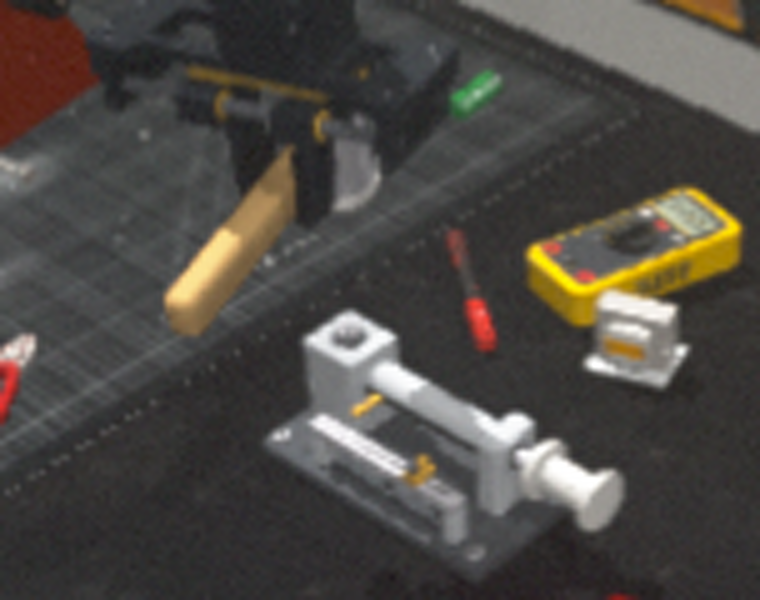

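The peg is fully down, with its head on the block at (348,330). The mallet tipped about 0.07 rad in the grip, so I'll compensate and set it down in front of the stand.

Emit:
carry_out:
  plan:
    - {"rot": [0,0,0],"xyz": [0.025,0.01,0],"grip": 255}
    - {"rot": [0,0.02,0],"xyz": [0.055,0.022,0],"grip": 255}
    - {"rot": [0,0.04,0],"xyz": [0.09,0.036,0],"grip": 255}
    - {"rot": [0,0.07,0],"xyz": [0.115,0.047,0.01],"grip": 255}
    - {"rot": [0,0.07,0],"xyz": [0.123,0.05,0.035],"grip": 255}
    - {"rot": [0,0.07,0],"xyz": [0.123,0.05,0.065],"grip": 255}
    - {"rot": [0,0.07,0],"xyz": [0.123,0.05,0.095],"grip": 255}
    - {"rot": [0,0.07,0],"xyz": [0.123,0.05,0.12],"grip": 255}

```text
clock: 8.73
tool_pos: [0.4234, 0.1616, 0.0637]
eef_rot: [-0.167, 0.985, -0.006, -0.036]
contact_force: [0.7, -0.3, -3.9]
opening: 0.219
finger_force: 60.0
```

```bash
python3 st.py; python3 - <<'E'
from h import *
a=r.snapshot("scene")[:,:,::-1]
cv2.imwrite("pics/s4.png",cv2.resize(a[150:300,90:280],(760,600),interpolation=cv2.INTER_CUBIC))
E
```

```text
8.7333 [0.4234 0.1616 0.0637] x [-0.9419 -0.328   0.0721] y [-0.3288  0.9444  0.0006] z [-0.0683 -0.0232 -0.9974]
[-0.3153  0.8305 -0.2347  2.1327  0.557   0.309   0.8831] [ 0.7449 -0.3063 -3.8563] 0.2185541440017704 59.98813647776842
```

View pics/s4.png

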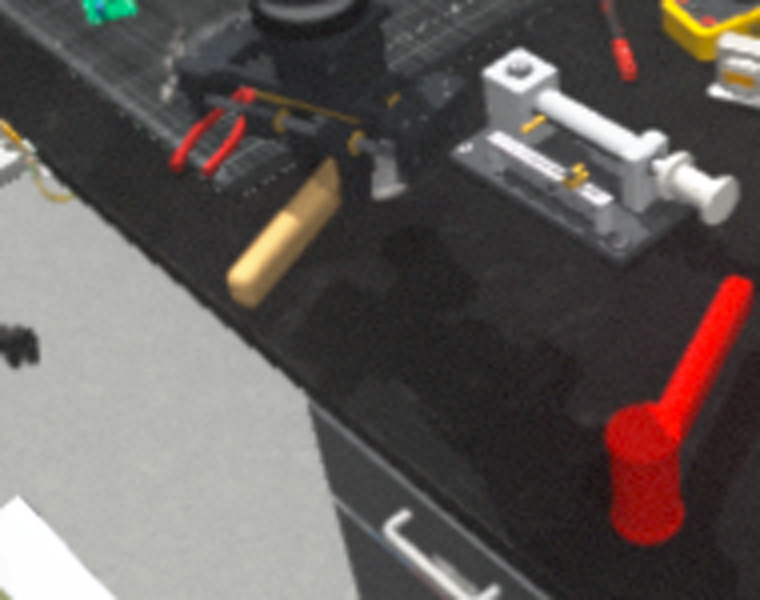

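The mallet looks nearly level, with its handle end at (245,290) and its head at (388,175), over free bench. I'll lower it the rest of the way.

Emit:
carry_out:
  plan:
    - {"rot": [0,0,0],"xyz": [-0.001,0,0.015],"grip": 255}
    - {"rot": [0,0,0],"xyz": [-0.002,0,0.026],"grip": 255}
    - {"rot": [0,0,0],"xyz": [-0.0025,0,0.032],"grip": 255}
    - {"rot": [0,0,0],"xyz": [-0.0025,0,0.034],"grip": 255}
    - {"rot": [0,0,0],"xyz": [-0.003,0,0.036],"grip": 255}
    - {"rot": [0,0,0],"xyz": [-0.003,0,0.038],"grip": 255}
    - {"rot": [0,0,0],"xyz": [-0.003,0,0.038],"grip": 255}

```text
clock: 9.37
tool_pos: [0.4251, 0.162, 0.0283]
eef_rot: [-0.166, 0.985, -0.006, -0.034]
contact_force: [0.4, 0.4, -2.9]
opening: 0.222
finger_force: 60.0
```

```bash
python3 st.py
```

```text
9.3667 [0.4251 0.162  0.0283] x [-0.9424 -0.3271  0.0693] y [-0.3279  0.9447  0.0003] z [-0.0655 -0.0225 -0.9976]
[-0.3586  0.9004 -0.164   2.1379  0.5909  0.2147  0.8551] [ 0.3944  0.3852 -2.8538] 0.2221027432389645 59.98850964009762
```

Emit:
carry_out:
  plan:
    - {"rot": [0,0,0],"xyz": [0,0,0.002],"grip": 255}
    - {"rot": [0,0,0],"xyz": [0,0,0.004],"grip": 255}
    - {"rot": [0,0,0],"xyz": [0,0,0.005],"grip": 255}
    - {"rot": [0,0,0],"xyz": [0,0,0.005],"grip": 255}

```text
clock: 9.7
tool_pos: [0.4247, 0.1618, 0.0231]
eef_rot: [-0.166, 0.985, -0.006, -0.034]
contact_force: [0.3, -0.0, -1.7]
opening: 0.217
finger_force: 60.0
```

Emit:
carry_out:
  plan:
    - {"rot": [0,0,0],"xyz": [0,0,0.0015],"grip": 255}
    - {"rot": [0,0,0],"xyz": [0,0,0.003],"grip": 255}
    - {"rot": [0,0,0],"xyz": [0,0,0.003],"grip": 255}

```text
clock: 9.95
tool_pos: [0.4233, 0.1612, 0.0212]
eef_rot: [-0.166, 0.985, -0.006, -0.035]
contact_force: [-3.6, -0.4, 14.5]
opening: 0.219
finger_force: 60.0
```

Emit:
carry_out:
  plan:
    - {"rot": [0,0,0],"xyz": [0,0,-0.001],"grip": 255}
    - {"rot": [0,0,0],"xyz": [0,0,-0.001],"grip": 150}
    - {"rot": [0,0,0],"xyz": [0,0,-0.001],"grip": 80}
    - {"rot": [0,0,0],"xyz": [0,0,-0.001],"grip": 60}
    - {"rot": [0,0,0],"xyz": [0,0,-0.001],"grip": 60}
    - {"rot": [0,0,0],"xyz": [0,0,-0.001],"grip": 60}
    - {"rot": [0,0,0],"xyz": [0,0,-0.001],"grip": 60}
    - {"rot": [0,0,0],"xyz": [0,0,-0.001],"grip": 60}

```text
clock: 10.62
tool_pos: [0.4244, 0.1618, 0.021]
eef_rot: [-0.166, 0.985, -0.006, -0.035]
contact_force: [0.1, 0.0, -1.3]
opening: 0.727
finger_force: 0.0
```

```bash
python3 st.py
```

```text
10.6167 [0.4244 0.1618 0.021 ] x [-0.9424 -0.3272  0.07  ] y [-0.328   0.9447  0.0001] z [-0.0662 -0.0229 -0.9975]
[-0.368   0.9151 -0.149   2.14    0.5964  0.1947  0.8503] [ 0.0721  0.0212 -1.3013] 0.7272206077045872 0.0
```

Emit:
carry_out:
  plan:
    - {"rot": [0,0,0],"xyz": [0.001,0,-0.015],"grip": 40}
    - {"rot": [0,0,0],"xyz": [0.003,0,-0.045],"grip": 20}
    - {"rot": [0,0,0],"xyz": [0.006,0,-0.085],"grip": 0}
    - {"rot": [0,-0.035,0],"xyz": [0.009,0,-0.125],"grip": 0}
    - {"rot": [0,-0.07,0],"xyz": [0.012,0,-0.17],"grip": 0}
    - {"rot": [0,-0.07,0],"xyz": [0.012,0,-0.17],"grip": 0}

```text
clock: 11.12
tool_pos: [0.4257, 0.1626, 0.197]
eef_rot: [-0.166, 0.986, 0.001, 0.005]
contact_force: [0.9, 0.4, 0.5]
opening: 1.0
finger_force: 0.0
```

```bash
python3 st.py; python3 - <<'E'
from h import *
print(tool(r.get_state(),[.6103,-.0025,.15]))
a=r.snapshot("scene")[:,:,::-1]
cv2.imwrite("pics/s5.png",cv2.resize(a[150:300,90:280],(760,600),interpolation=cv2.INTER_CUBIC))
E
```

```text
11.1167 [0.4257 0.1626 0.197 ] x [-0.9445 -0.3283 -0.0099] y [-0.3284  0.9446  0.0003] z [ 0.0093  0.0035 -1.    ]
[-0.1949  0.5653 -0.4173  2.1062  0.4377  0.5427  0.9732] [0.8793 0.3926 0.4976] 0.9998716017087911 0.0
[-0.11968241 -0.21658753  0.04816258]
```

View pics/s5.png

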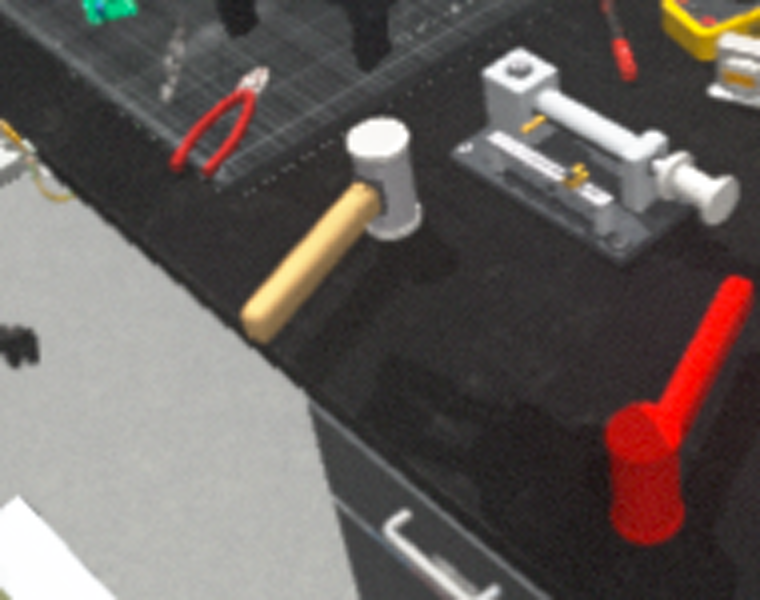

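The mallet stands upright on the bench, with its head at (383,180), and the peg is still down. Next is the knob.

Emit:
carry_out:
  plan:
    - {"rot": [0,0,0.08],"xyz": [-0.01,-0.02,0],"grip": 0}
    - {"rot": [0,0,0.2],"xyz": [-0.03,-0.05,0],"grip": 0}
    - {"rot": [0,0,0.32],"xyz": [-0.05,-0.09,0],"grip": 0}
    - {"rot": [0,0,0.44],"xyz": [-0.07,-0.125,0],"grip": 0}
    - {"rot": [0,0,0.56],"xyz": [-0.09,-0.16,0],"grip": 0}
    - {"rot": [0,0,0.68],"xyz": [-0.105,-0.19,0.01],"grip": 0}
    - {"rot": [0,0,0.8],"xyz": [-0.12,-0.217,0.02],"grip": 0}
    - {"rot": [0,0,0.92],"xyz": [-0.12,-0.217,0.03],"grip": 0}

```text
clock: 11.83
tool_pos: [0.613, -0.0114, 0.1594]
eef_rot: [0.296, 0.955, -0.002, 0.002]
contact_force: [0.1, -0.7, -0.1]
opening: 1.002
finger_force: 0.0
```

Emit:
carry_out:
  plan:
    - {"rot": [0,0,0.12],"xyz": [0,0,0],"grip": 0}
    - {"rot": [0,0,0.24],"xyz": [0,0,0],"grip": 0}
    - {"rot": [0,0,0.36],"xyz": [0,0,0],"grip": 0}
    - {"rot": [0,0,0.48],"xyz": [0,0,0],"grip": 0}
    - {"rot": [0,0,0.6],"xyz": [0,0,0],"grip": 0}
    - {"rot": [0,0,0.72],"xyz": [0,0,0],"grip": 0}
    - {"rot": [0,0,0.84],"xyz": [0,0,0],"grip": 0}
    - {"rot": [0,0,0.956],"xyz": [0,0,0],"grip": 0}

```text
clock: 12.5
tool_pos: [0.6081, -0.0041, 0.1597]
eef_rot: [0.699, 0.715, -0.001, -0.001]
contact_force: [-1.2, 1.1, -0.7]
opening: 0.999
finger_force: 0.0
```

```bash
python3 st.py;  python3 - <<'E'
from h import *
import pickle
s=r.get_state();im=r.snapshot("wrist")[:,:,::-1];pickle.dump(s,open("w4.pkl","wb"));cv2.imwrite("pics/w4.png",im)
print(tool(s,[.6103,-.0025,.05]),proj(cam("wrist",s),[.6103,-.0025,.05]))
E
```

```text
12.5 [ 0.6081 -0.0041  0.1597] x [-0.0232  0.9997 -0.001 ] y [ 0.9997  0.0232 -0.0029] z [-0.0029 -0.0011 -1.    ]
[-0.1163  0.7675  0.0835  1.698  -0.0904  0.6828  0.0373] [-1.2099  1.0848 -0.7468] 0.9989819152792688 0.0
[0.00170434 0.00258287 0.10972014] [263.63664096 185.24406743]
```

View pics/w4.png

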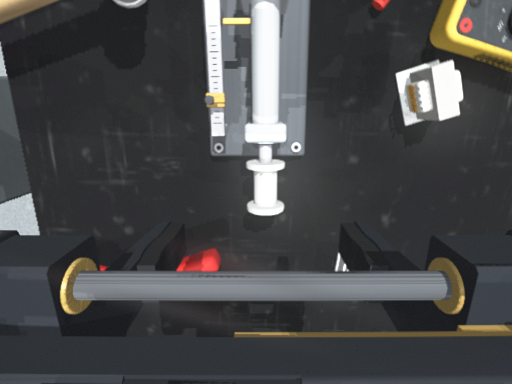

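The knob centre is at (265,187), with flanges at rows 165 and 209. The pointer is at (237,20) and the index nose at (221,100). I'll refine these numerically.

```bash
python3 - <<'E'
from h import *
import pickle
np.set_printoptions(precision=4,suppress=True)
s=pickle.load(open("w4.pkl","rb"));C=cam("wrist",s)
im=cv2.imread("pics/w4.png");h=cv2.cvtColor(im,cv2.COLOR_BGR2HSV)
m=cv2.inRange(h,(10,90,110),(35,255,255));m[130:]=0;m[:,:195]=0;m[:,260:]=0
for c in cv2.findContours(m,0,2)[0]:
    if cv2.contourArea(c)>8: print(cv2.boundingRect(c),cv2.contourArea(c),cv2.moments(c)["m01"]/cv2.moments(c)["m00"])
print(np.c_[np.arange(218,228),[ (np.where(m[85:115,u])[0]+85).mean() if m[85:115,u].any() else 0 for u in range(218,228)]].T)
print([ (np.where(m[:40,u])[0]).mean() if m[:40,u].any() else 0 for u in range(222,250,4)])
w=im[:,:,1]>150
for v in(163,166,170,178,187,195,203,207,211): 
    u=np.where(w[v,230:300])[0]+230; print(v,u.min() if len(u) else 0,u.max() if len(u) else 0)
x=np.array([-.0255,.9997,0]);o=np.array([.608,.0815,0])
for n,p in(("ptr",(226,20.5)),("idx",(223,100))): print(n,plane(C,p,.05),(plane(C,p,.05)-o)@x)
for v in(159,166,172,187,202,208,215): print(v,(plane(C,(265,v),.05)-o)@x,plane(C,(265,v),.05))
E
```

```text
(205, 93, 20, 14) 151.5 99.68756875687568
(222, 18, 29, 7) 37.0 22.64864864864865
[[218.  219.  220.  221.  222.  223.  224.  225.  226.  227. ]
 [100.  100.  100.  100.   99.5  99.5 100.    0.    0.    0. ]]
[np.float64(20.0), np.float64(21.666666666666668), np.float64(23.5), np.float64(21.666666666666668), np.float64(21.666666666666668), np.float64(21.666666666666668), np.float64(21.666666666666668)]
163 246 284
166 247 284
170 252 278
178 254 276
187 254 276
195 254 276
203 248 283
207 248 283
211 249 282
ptr [0.5761 0.1361 0.05  ] 0.05544054356891884
idx [0.5728 0.0739 0.05  ] -0.006684396771068894
159 -0.05888765247664294 [0.6109 0.0227 0.05  ]
166 -0.06546748596156969 [0.6111 0.0161 0.05  ]
172 -0.07118011174869972 [0.6113 0.0104 0.05  ]
187 -0.08576525688998024 [ 0.6116 -0.0042  0.05  ]
202 -0.10080281937162147 [ 0.612  -0.0192  0.05  ]
208 -0.10695002674401416 [ 0.6122 -0.0254  0.05  ]
215 -0.11422048550853936 [ 0.6124 -0.0326  0.05  ]
```

Emit:
carry_out:
  plan:
    - {"rot": [0,0,0],"xyz": [0.0015,0.0035,0.04],"grip": 0}
    - {"rot": [0,0,0],"xyz": [0.0015,0.0035,0.08],"grip": 0}
    - {"rot": [0,0,0],"xyz": [0.0015,0.0035,0.11],"grip": 0}
    - {"rot": [0,0,0],"xyz": [0.0015,0.0035,0.124],"grip": 0}
    - {"rot": [0,0,0],"xyz": [0.0015,0.0035,0.1285],"grip": 0}
    - {"rot": [0,0,0],"xyz": [0.0015,0.0035,0.1285],"grip": 0}
    - {"rot": [0,0,0],"xyz": [0.0015,0.0035,0.1285],"grip": 100}
    - {"rot": [0,0,0],"xyz": [0.0015,0.0035,0.1285],"grip": 255}
  squeeze: 50

```text
clock: 13.22
tool_pos: [0.6138, -0.0025, 0.0348]
eef_rot: [0.697, 0.717, 0.001, 0.001]
contact_force: [-0.2, -0.3, 0.1]
opening: 0.874
finger_force: 0.0
```

```bash
python3 st.py
```

```text
13.2167 [ 0.6138 -0.0025  0.0348] x [-0.0292  0.9996 -0.0001] y [0.9996 0.0292 0.0033] z [ 0.0033 -0.     -1.    ]
[-0.101   0.9597  0.0535  1.7347 -0.1011  0.4465  0.0501] [-0.1508 -0.3129  0.073 ] 0.8741675978706898 0.0
```

Emit:
carry_out:
  plan:
    - {"rot": [0,0,0],"xyz": [0,0,0],"grip": 255}
    - {"rot": [0,0,0],"xyz": [0,0,0],"grip": 255}
    - {"rot": [0,0,0],"xyz": [0,0,0],"grip": 255}
    - {"rot": [0,0,0],"xyz": [0,0,0],"grip": 255}
    - {"rot": [0,0,0],"xyz": [0,0,0],"grip": 255}
    - {"rot": [0,0,0],"xyz": [0,0,0],"grip": 255}
    - {"rot": [0,0,0],"xyz": [0,0,0],"grip": 255}
    - {"rot": [0,0,0],"xyz": [0,0,0],"grip": 255}

```text
clock: 13.88
tool_pos: [0.6118, -0.0023, 0.0329]
eef_rot: [0.697, 0.717, -0.0, -0.0]
contact_force: [-6.2, 0.3, 1.8]
opening: 0.268
finger_force: 3.7
```

Emit:
carry_out:
  plan:
    - {"rot": [0,0,0],"xyz": [0,0,0],"grip": 255}
    - {"rot": [0,0,0],"xyz": [0,0,0],"grip": 255}
    - {"rot": [0,0,0],"xyz": [0,0,0],"grip": 255}
    - {"rot": [0,0,0],"xyz": [0,0,0],"grip": 255}

```text
clock: 14.22
tool_pos: [0.6108, -0.0024, 0.0327]
eef_rot: [0.697, 0.717, -0.001, -0.001]
contact_force: [-5.7, -1.2, 2.3]
opening: 0.227
finger_force: 50.0
```

```bash
python3 st.py
```

```text
14.2167 [ 0.6108 -0.0024  0.0327] x [-0.0291  0.9996  0.0001] y [ 0.9996  0.0291 -0.0033] z [-0.0033  0.     -1.    ]
[-0.101   0.9623  0.053   1.7378 -0.1012  0.4474  0.0499] [-5.7301 -1.1505  2.3096] 0.22664597116289067 49.968522638082504
```

Emit:
carry_out:
  plan:
    - {"rot": [0,0,0],"xyz": [-0.006,-0.001,0],"grip": 255}
    - {"rot": [0,0,0],"xyz": [-0.016,-0.001,0],"grip": 255}
    - {"rot": [0,0,0],"xyz": [-0.026,-0.001,0],"grip": 255}
    - {"rot": [0,0,0],"xyz": [-0.036,-0.001,0],"grip": 255}
    - {"rot": [0,0,0],"xyz": [-0.046,-0.001,0],"grip": 255}
    - {"rot": [0,0,0],"xyz": [-0.054,-0.001,0],"grip": 255}
    - {"rot": [0,0,0],"xyz": [-0.06,-0.001,0],"grip": 255}
    - {"rot": [0,0,0],"xyz": [-0.062,-0.001,0],"grip": 255}

```text
clock: 14.88
tool_pos: [0.6127, -0.0597, 0.0327]
eef_rot: [0.696, 0.718, 0.002, -0.003]
contact_force: [-4.9, 11.0, 2.4]
opening: 0.23
finger_force: 50.0
```

Emit:
carry_out:
  plan:
    - {"rot": [0,0,0],"xyz": [0,0,0],"grip": 255}
    - {"rot": [0,0,0],"xyz": [0,0,0],"grip": 255}
    - {"rot": [0,0,0],"xyz": [0,0,0],"grip": 255}
    - {"rot": [0,0,0],"xyz": [0,0,0],"grip": 255}

```text
clock: 15.22
tool_pos: [0.6126, -0.0585, 0.0327]
eef_rot: [0.696, 0.718, 0.002, -0.003]
contact_force: [-4.3, 8.3, 2.3]
opening: 0.23
finger_force: 50.0
```

```bash
python3 st.py; python3 - <<'E'
from h import *
im=r.snapshot("top")[:,:,::-1];sc=r.snapshot("scene")[:,:,::-1];wr=r.snapshot("wrist")[:,:,::-1]
for n,i in(("top",im),("scene",sc),("wrist",wr)): cv2.imwrite(f"pics/end_{n}.png",i)
for n,i,b in(("top",im,(200,225,160,240)),("scene",sc,(165,215,200,260)),("wrist",wr,(0,150,180,300))):
    C=cam(n);h=cv2.cvtColor(i,cv2.COLOR_BGR2HSV);m=cv2.inRange(h,(10,80,90),(35,255,255))
    k=np.zeros_like(m);k[b[0]:b[1],b[2]:b[3]]=m[b[0]:b[1],b[2]:b[3]]
    print(n,"idx,ptr pred",proj(C,[.5728,.0739,.05]),proj(C,[.5743,.0739,.05]))
    for c in cv2.findContours(k,0,2)[0]: print(cv2.boundingRect(c),cv2.contourArea(c))
T=cv2.imread("pics/top0.png")
for nm,i in(("before",T),("now",im)):
    h=cv2.cvtColor(i,cv2.COLOR_BGR2HSV);m=cv2.inRange(h,(10,80,90),(35,255,255))[185:225,160:240];print(nm,[cv2.boundingRect(c) for c in cv2.findContours(m,0,2)[0]])
E
```

```text
15.2167 [ 0.6126 -0.0585  0.0327] x [-0.0323  0.9995  0.0071] y [ 0.9995  0.0323 -0.0016] z [-0.0018  0.007  -1.    ]
[ 0.0063  0.9648  0.032   1.7231 -0.0753  0.457   0.1245] [-4.2738  8.2674  2.272 ] 0.2297003071355359 49.98758286237717
top idx,ptr pred [216.26627232 203.67906133] [216.28795845 203.04829462]
(234, 221, 1, 1) 0.0
(232, 218, 8, 7) 1.5
(239, 210, 1, 1) 0.0
(236, 210, 2, 1) 0.0
(218, 204, 10, 21) 113.5
(231, 202, 9, 18) 34.5
(231, 200, 9, 2) 1.5
(225, 200, 2, 6) 2.0
(218, 200, 7, 3) 6.5
(204, 200, 11, 25) 136.5
scene idx,ptr pred [234.26959745 191.96312135] [234.64565448 191.70595134]
(231, 186, 10, 11) 33.5
wrist idx,ptr pred [168.44235146 -56.88102131] [172.27324544 -56.76675208]
before [(54, 18, 5, 9), (29, 9, 3, 10)]
now [(74, 36, 1, 1), (72, 33, 8, 7), (79, 25, 1, 1), (76, 25, 2, 1), (58, 19, 10, 21), (71, 17, 9, 18), (58, 11, 2, 1), (53, 11, 1, 1), (47, 11, 1, 1), (58, 10, 10, 11), (74, 9, 1, 1), (71, 9, 9, 8), (50, 9, 1, 1), (53, 8, 1, 1), (75, 7, 1, 1), (64, 7, 1, 1), (61, 7, 2, 2), (78, 6, 1, 1), (66, 6, 2, 3), (50, 6, 2, 2), (75, 5, 1, 1), (48, 5, 1, 1), (77, 4, 1, 1), (64, 4, 1, 1), (71, 3, 2, 5), (60, 3, 1, 1), (53, 3, 1, 2), (51, 3, 1, 1), (48, 3, 1, 1), (71, 0, 1, 1), (43, 0, 12, 40)]
```

Emit:
carry_out:
  plan:
    - {"rot": [0,0,0],"xyz": [-0.003,0,0],"grip": 255}
    - {"rot": [0,0,0],"xyz": [-0.006,0,0],"grip": 255}
    - {"rot": [0,0,0],"xyz": [-0.006,0,0],"grip": 255}
    - {"rot": [0,0,0],"xyz": [-0.006,0,0],"grip": 255}
    - {"rot": [0,0,0],"xyz": [-0.006,0,0],"grip": 255}

```text
clock: 15.78
tool_pos: [0.6128, -0.0641, 0.0327]
eef_rot: [0.695, 0.719, 0.002, -0.003]
contact_force: [-4.1, 10.4, 2.7]
opening: 0.227
finger_force: 50.0
```

```bash
python3 st.py; python3 - <<'E'
from h import *
sc=r.snapshot("scene")[:,:,::-1];cv2.imwrite("pics/end2.png",sc);S=cam("scene")
x=np.array([-.0275,.9996,0]);y=np.array([-.9996,-.0275,0])
o=np.array([.608,.0815,.05])
for t in(.050,.056,.062,.068):
    print(t,"root/tip",proj(S,o+x*(.055-t)+y*.016),proj(S,o+x*(.055-t)+y*.034))
print("idx nose/rear",proj(S,o-x*.0067+y*.0355),proj(S,o-x*.0067+y*.05))
for f in("scene0","end_scene","end2"):
    m=cv2.inRange(cv2.cvtColor(cv2.imread(f"pics/{f}.png"),cv2.COLOR_BGR2HSV),(10,80,80),(35,255,255))[182:202,226:250]
    print(f);print("\n".join("".join(".#"[v>0] for v in w) for w in m))
E
```

```text
15.7833 [ 0.6128 -0.0641  0.0327] x [-0.0326  0.9994  0.0075] y [ 0.9995  0.0326 -0.0017] z [-0.0019  0.0074 -1.    ]
[ 0.0166  0.9653  0.0302  1.7205 -0.0727  0.4592  0.1317] [-4.1154 10.3573  2.6863] 0.22657404380389798 49.98630031943321
0.05 root/tip [236.05207589 186.90872438] [231.6999364  190.00935858]
0.056 root/tip [237.5487196  187.77222265] [233.19758225 190.88866608]
0.062 root/tip [239.05348258 188.64032169] [234.70346383 191.77269486]
0.068 root/tip [240.56640863 189.51304545] [236.21762649 192.66146978]
idx nose/rear [234.26212992 191.99177834] [230.69889091 194.55746296]
scene0Traceback (most recent call last):
  File "<stdin>", line 10, in <module>
  File "<stdin>", line 10, in <genexpr>
  File "<stdin>", line 10, in <genexpr>
TypeError: string indices must be integers, not 'numpy.bool'
```

```bash
python3 - <<'E'
import cv2
for f in("scene0","end_scene","end2"):
    m=cv2.inRange(cv2.cvtColor(cv2.imread(f"pics/{f}.png"),cv2.COLOR_BGR2HSV),(10,80,80),(35,255,255))[182:202,226:250]
    print(f);print("\n".join("".join("#" if v>0 else "." for v in w) for w in m))
E
```

```text
scene0
........................
........................
........................
........................
........................
........................
........................
........................
........................
.......###..............
.......####.............
.......#####............
.....#.####.............
.....#####..............
.....####...............
........................
........................
........................
........................
........................
end_scene
........................
........................
........................
........................
............##..........
...........####.........
.........#####..........
........#####...........
.......#####............
.......####.............
.......####.............
.......#####............
.....#.####.............
.....#####..............
.....####...............
........................
........................
........................
........................
........................
end2
........................
........................
........................
........................
........................
.............##.........
............####........
..........#####.........
.........#####..........
.......######...........
.......####.............
.......#####............
.....#.####.............
.....#####..............
.....####...............
........................
........................
........................
........................
........................
```

Emit:
carry_out:
  plan:
    - {"rot": [0,0,0],"xyz": [0,0,0],"grip": 255}
    - {"rot": [0,0,0],"xyz": [0,0,0],"grip": 255}
    - {"rot": [0,0,0],"xyz": [0,0,0],"grip": 255}
    - {"rot": [0,0,0],"xyz": [0,0,0],"grip": 255}
    - {"rot": [0,0,0],"xyz": [0,0,0],"grip": 255}
    - {"rot": [0,0,0],"xyz": [0,0,0],"grip": 255}

```text
clock: 16.33
tool_pos: [0.6128, -0.064, 0.0327]
eef_rot: [0.695, 0.719, 0.002, -0.003]
contact_force: [-3.9, 10.3, 3.2]
opening: 0.229
finger_force: 50.0
```

```bash
python3 st.py; python3 -c "
from plant import r
print(r.finish_job())"
```

```text
16.3333 [ 0.6128 -0.064   0.0327] x [-0.0326  0.9994  0.0076] y [ 0.9995  0.0327 -0.0016] z [-0.0018  0.0075 -1.    ]
[ 0.0165  0.9653  0.0302  1.7205 -0.0728  0.4591  0.1317] [-3.9092 10.3356  3.2023] 0.22943038886102607 49.986515790224075
the job is handed in; nothing more can be done
None
```

I handed the job in at about 16.3 s, and no verdict came back: the peg is fully down, the mallet stands released on its face, and the rod is held by its knob about 62 mm out, its pointer level with the index as far as the pictures show.

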